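# Turn the photometer's filter wheel to the three-dot tag

## Task

On the grey photometer, gently push the wheel's upright black tab sideways with a fingertip or the outside of the fingers, stepping the wheel round until the tab has clicked into the stop facing the round tag with three dots. Do not pinch the tab between the fingers, and leave the bottle, the jar and the vial where they stand. Finish with the hand clear.

Things in the scene. Friction and masses are not known exactly. Their poses are not given: they have to be found in the camera images.
- photometer: Fixed grey case, 270 x 260 mm, its flat deck 60 mm above the table; the wheel turns on the deck. Origin: under the wheel's axis, at table height. Own -x is its front, which faces the robot (yaw up to 0.5 rad either way). On the deck's far side, from 75 mm beyond the axis, a white lamp house stands 32 mm high.
- axis (a point): Centre of the filter wheel, on its vertical turning axis, at the level of the wheel's upper face (73 mm above the table). The wheel is a black disc 100 mm across and 12 mm thick, with a steel hub 24 mm across and 10 mm high on its centre.
- tab (a point): Centre (88 mm above the table) of the upright black tab on the wheel's rim: 24 mm long radially (50 to 74 mm from the axis), 12 mm thick in the turning direction, top 106 mm above the table. Axes: x outward along the radius, y counter-clockwise, z up. Beside it, outside the disc, is only the deck (60 mm) and the tags (63 mm); over the disc stay above 73 mm.
- aim (a point): Point on the wheel, 102 mm from its axis in the direction in which the tab points, 63 mm above the table. When the tab faces a tag it lies over that tag's centre.
- wheel (a joint): Wheel angle, rad, growing counter-clockwise from above. Sprung stops at -0.698, 0, 0.698 and 1.396; ends at -0.80 and 1.50. Starts at the stop 0, which has no tag; the three others have one each. Each step resists up to 0.25 N m (4 N at the tab); past half-way the wheel springs on into the next stop and stays; short of half-way it springs back.
- tag_one: Round white tag, 48 mm across and 3 mm thick, lying flat on the photometer's deck and bearing one black dot at its centre. Its origin is the centre of its underside, 102 mm from the wheel's axis, at one of three places (the tags swap places between runs).
- tag_two: Round white tag, 48 mm across and 3 mm thick, lying flat on the photometer's deck and bearing two black dots 20 mm apart. Its origin is the centre of its underside, 102 mm from the wheel's axis, at one of three places (the tags swap places between runs).
- tag_three: Round white tag, 48 mm across and 3 mm thick, lying flat on the photometer's deck and bearing three black dots in a triangle; this is the wanted one. The dots are 12 mm across. Its origin is the centre of its underside, 102 mm from the wheel's axis, at one of three places (the tags swap places between runs).
- amber_bottle_mid (a point): Half-way up the amber bottle, 52 mm across and 85 mm high, standing loose on the table to the +y side of the case. Leave alone.
- jar_mid (a point): Half-way up the white jar with a blue lid, 64 mm across and 95 mm high, standing loose on the table to the -y side of the case. Leave alone.
- vial_mid (a point): Half-way up the small white vial, 26 mm across and 45 mm high, standing loose on the case's deck behind the wheel (far side from the robot, -y half). Leave alone.

How it is judged (in metres and radians):
At the end, for the whole second after the job is handed in: The tab faces the centre of the three-dot tag to within 10 mm at the tag (about 5.5 degrees), the wheel is at rest, and the bottle, the jar and the vial stand within 20 mm of where they were (horizontal distance between aim and tag_three below 0.01 m and velocity of joint wheel between -0.05 and 0.05 rad/s and distance of each of amber_bottle_mid, jar_mid, vial_mid from where it was at the start of the episode below 0.02 m); the robot touches nothing.
It fails at once if the bottle, the jar or the vial was lifted, carried or pushed more than 20 mm (distance of any of amber_bottle_mid, jar_mid, vial_mid from where it was at the start of the episode above 0.02 m).
It fails at once if the tab was pinched between the fingers or pressed from on top (contact force between the fingers and wheel above 0.5 N and x of the grasp point in the frame of tab between -0.022 and 0.022 m and y of the grasp point in the frame of tab between -0.008 and 0.008 m and z of the grasp point in the frame of tab between -0.03 and 0.034 m).
It fails at once if the wheel was pushed roughly (more than 25 N) (contact force between any of the arm, the fingers and wheel above 25 N).
It also fails if it takes over 40 s, if anything falls off the work surface, if the arm or the gripper's body presses on something with over 40 N, if the wrist force passes 120 N, or if a joint passes its speed limit or range.

## Robot

A 6-joint arm with a two-finger parallel gripper is mounted at the origin on the work surface. World frame = base frame: x ahead of the robot, y to its left, z up, the work surface at z = 0. Lengths are in m, angles in degrees, forces in N, time in s.
With the tool pointing down it reaches from about 0.325 to 0.9 m from the base axis. Payload 6.1 kg.
Tool frame: the origin (TCP) lies at the very end of the fingers, on their centre line; the grasp point (between the pads) lies 19 mm behind it (robot.hold_point_z is the distance from the TCP to the grasp point, in m); x points along the fingers, z is the direction in which the jaws open and shut, and the axes are right-handed (so a half turn about x gives the same grasp; the last joint's range is limited). The gripper opens to 85 mm and grips with 20 to 120 N. Pads are 22 mm wide; open, the fingers measure 114 mm over their backs; the gripper's body (76 mm by 85 mm) begins 54 mm behind the grasp point. The pads swing forward as they close: fully open they stand 13 mm farther back than shut.
Start: joints at [57.634, 12.628, 87.462, -0, 79.91, -7.225], TCP at [0.266, 0.566, 0.192] pointing down, gripper open.
Joint ranges: [-170.65, 170.65], [-52.31, 119.04], [5.05, 147.46], [-71.25, 251.25], [11.57, 151.72], [-153.62, 153.62]. Speed limits (degrees/s): [147.25, 147.25, 172.46, 180, 180, 180].

## Interface

Orientations are given as [roll, pitch, yaw] about the fixed x, y, z axes, in that order (R = Rz(yaw) Ry(pitch) Rx(roll)).
In Python, from cell import robot gives the robot as it stands. The module is installed in compiled form; this text tells all that it offers.
- The arm moves only by the tool drive_tool, never from a script. Its argument "targets" is a list of rows, each an object of numbers: "dx", "dy", "dz": the shift along the world's x, y, z as a fraction of full scale; "rx", "ry", "rz": the turn, a rotation vector about the world's x, y, z as a fraction of full scale. In form: [{"dx": .., "dy": .., "dz": .., "rx": .., "ry": .., "rz": ..}, ...]. A call has 1 to 20 rows; each row shifts and turns the commanded pose from where the row before left it; what a row does not reach is not made up. Full scale, the value 1, is 25 mm for a shift and pi/2 rad for a turn. A row lasts 1/12 s, in which the tool goes at most 41.7 mm and 7.16 degrees, less where a joint would pass 70% of its speed; a pose out of reach is approached as far as the arm can. A call with a number of a shift or a turn outside -1 to 1 is refused whole. A call with a gripper value outside its range is refused whole. "jaw" is the opening, from 0 (shut) to 1 (fully open), set as the call begins (left out, the last holds). The fingers move at their own pace and stop on an object; "newtons" is the grip in N (left out, the last holds). Time passes only in rows, so rows that do not move let the fingers close. It gives the time, the measured TCP pose, the force and the opening at its end, in the units of the state.
- robot.state(): the state, without advancing time (a new reading comes with each control period).
- robot.capture(name): name is "scene" or "top"; returns the picture (400x640x3 uint8, red, green, blue); there is no depth.
- robot.camera_info(name): a dict with "K" (3x3 intrinsics, pixels), "R" (3x3) and "t" (3): a world point X has camera coordinates R X + t. Camera axes: x right, y down, z forward; pixel columns grow to the right and rows downward; lengths in m; the calibration is good to about 2 mm. A picture is of the moment at which its call begins. camera_info takes no time and is no camera call.
- robot.job_done(): hands the job in, once; it reports no verdict.
Trained networks look in the newest picture that a camera, given by its name, has taken for a name from the list of things; names that differ only in an ending like _2 or _b are one class to them, and where a whole thing is asked for, a point or a joint stands for the part that bears it (a point fixed in the world has none). Each returns a list of dicts, best first, with "p" (0 to 1); they miss things now and then, are a little off and sometimes report something else, mostly with a low value. They report only what shows in the picture. A call takes as long as a camera call.
- robot.cut_out(name, camera): "pixels" (400x640 bool, what is visible of it) and "centre" ([column, row] in pixels, amid what is visible of it).
The state is a dict: "t": time; "joint_positions": joint angles; "joint_vel": joint speeds; "effort": joint torques, N m; "ee_pos": TCP position; "orientation": TCP orientation; "force": force on the tool from outside, world axes, zero at the start; "ft_torque": the same for the moment, N m; "grip_width": finger opening in m.
Only numpy, scipy, OpenCV 4.12 (cv2) and the standard library are available. Lean on these libraries where they do the work, as an engineer would, in place of code of your own. Each camera call takes 0.05 s, during which the arm holds its last target. There are 200 camera calls.

## Working session

There is one attempt and no reset: what is moved stays moved. The work goes in short steps, Python scripts to look and compute and a tool call to move; the robot and the scene stay as the last step left them, time stands still between calls to the robot, and variables do not carry over. Pictures are saved under pics/ and viewed, about 8 in all and at most 12, crops included, and the job is handed in when it is done.

Besides the shell and the picture viewer there is one more tool, called after "Emit:" as a command line: name --argument value ..., lists and objects as JSON in quotes. drive_tool: Moves the arm, as the interface text tells. Its arguments: {"type":"object","properties":{"targets":{"type":"array","items":{"type":"object","properties":{"dx":{"type":"number"},"dy":{"type":"number"},"dz":{"type":"number"},"rx":{"type":"number"},"ry":{"type":"number"},"rz":{"type":"number"}}}},"jaw":{"type":"number"},"newtons":{"type":"number"}},"required":["targets"]}

```bash
mkdir -p pics
python3 - <<'E'
from cell import robot
import cv2,numpy as np
for n in("scene","top"):
    im=robot.capture(n); cv2.imwrite(f"pics/{n}0.png",im[:,:,::-1])
    c=robot.camera_info(n); print(n,np.round(c["K"],1).tolist(),np.round(c["R"],3).tolist(),np.round(c["t"],3).tolist())
    for k in("tab","tag_one","tag_two","tag_three","photometer","vial_mid","jar_mid","amber_bottle_mid"):
        print(k,[(round(d["p"],2),np.round(d["centre"]).tolist(),int(d["pixels"].sum())) for d in robot.cut_out(k,n)[:3]])
print(robot.state())
E
```

```text
scene [[463.1, 0.0, 326.6], [0.0, 463.1, 205.4], [0.0, 0.0, 1.0]] [[0.523, 0.852, -0.004], [0.603, -0.373, -0.705], [-0.602, 0.366, -0.71]] [-0.33, -0.307, 1.272]
tab [(0.63, [303.0, 183.0], 1661)]
tag_one [(0.7, [270.0, 161.0], 309)]
tag_two [(0.7, [257.0, 183.0], 296)]
tag_three [(0.52, [333.0, 158.0], 289)]
photometer [(0.72, [310.0, 206.0], 13652)]
vial_mid [(0.62, [284.0, 228.0], 377)]
jar_mid [(0.86, [198.0, 230.0], 1810)]
amber_bottle_mid [(0.94, [412.0, 184.0], 799)]
top [[424.0, 0.0, 317.0], [0.0, 424.0, 203.8], [0.0, 0.0, 1.0]] [[0.01, -1.0, 0.029], [-0.994, -0.013, -0.111], [0.111, -0.027, -0.993]] [0.001, 0.613, 0.994]
tab [(0.74, [312.0, 237.0], 1537)]
tag_one []
tag_two [(0.77, [349.0, 268.0], 344)]
tag_three [(0.68, [317.0, 242.0], 1544), (0.55, [272.0, 259.0], 368)]
photometer [(0.73, [351.0, 270.0], 329)]
vial_mid [(0.63, [356.0, 199.0], 121)]
jar_mid [(0.71, [409.0, 247.0], 706)]
amber_bottle_mid [(0.89, [230.0, 203.0], 423)]
{'t': 0.9, 'joint_positions': array([ 5.76331366e+01,  1.26265075e+01,  8.74607660e+01, -1.09403422e-03,
        7.99081645e+01, -7.22540611e+00]), 'joint_vel': array([-0.01024125, -0.01127974,  0.02294463,  0.00401353, -0.00380624,
        0.07680098]), 'effort': array([-9.25598506e-04, -4.96834767e+01, -3.89739668e+01, -2.65527806e-04,
        7.91082275e-04,  6.59518818e-06]), 'ee_pos': array([0.26555893, 0.56579924, 0.19212717]), 'orientation': array([-20.5102435 ,  89.99531262,  44.34849083]), 'force': array([-0.29528783, -0.55124554, -0.3862016 ]), 'ft_torque': array([-0.01892655,  0.01696962,  0.02355726]), 'grip_width': 0.0853436014821982}
```

Run:
```python
import cv2
a=cv2.imread("pics/top0.png")[150:330,200:450]; cv2.imwrite("pics/t1.png",cv2.resize(a,None,fx=3.2,fy=3.2,interpolation=2))
a=cv2.imread("pics/scene0.png")[110:290,170:450]; cv2.imwrite("pics/s1.png",cv2.resize(a,None,fx=2.8,fy=2.8,interpolation=2))
```

```text
(no output)
```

View pics/t1.png

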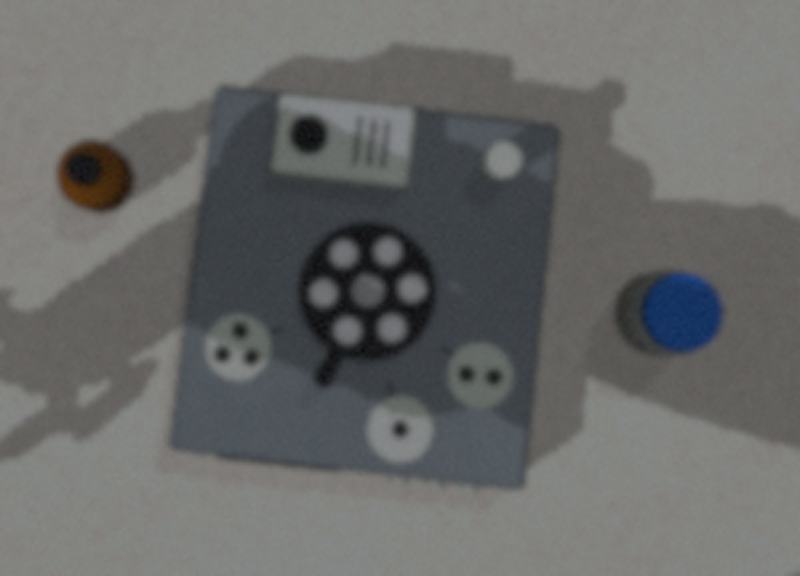

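View pics/s1.png

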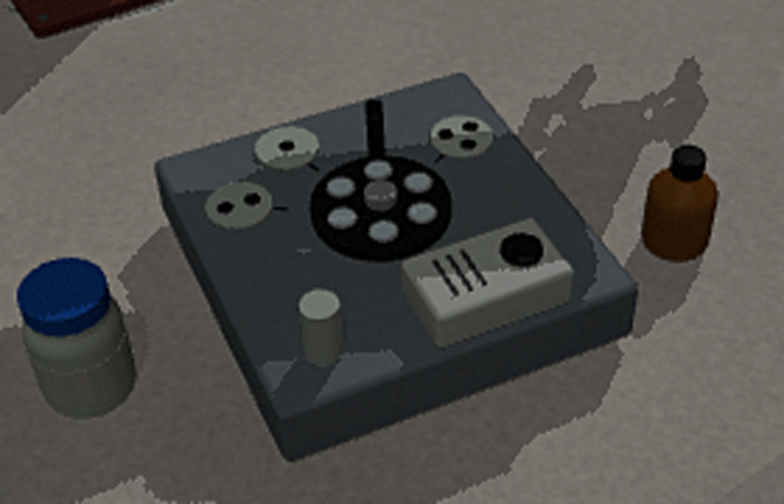

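The three-dot tag is at the left, about crop (238,347). The tab is at crop (328,368) and the hub at (367,290). Reaching the tag takes one clockwise step, to -0.698. Next I locate things metrically.

```bash
cat > h.py <<'E'
import numpy as np
from cell import robot
def ray(cam,uv,z):
    c=robot.camera_info(cam);K,R,t=map(np.array,(c["K"],c["R"],c["t"]))
    o=-R.T@t; d=R.T@np.linalg.solve(K,[uv[0],uv[1],1]); return (o+d*(z-o[2])/d[2])[:2]
E
python3 - <<'E'
from h import *
T=lambda u,v:(200+u/3.2-.5+.16,150+v/3.2-.5+.16)
S=lambda u,v:(170+u/2.8-.3,110+v/2.8-.3)
P={}
for n,t,s,z in [("axis",(368,290),(380,187),.083),("disc",(367,291),(381,208),.073),("tag3",(238,347),(461,136),.063),("tag1",(399,430),(287,147),.063),("tag2",(480,375),(239,205),.063),("tabtop",(329,370),(374,100),.106),("vialtop",(503,159),(320,303),.105)]:
    a,b=ray("top",T(*t),z),ray("scene",S(*s),z);P[n]=(a+b)/2; print(n,a.round(4),b.round(4))
ax=(P["axis"]+P["disc"])/2
for k in P: d=P[k]-ax; print(k,np.hypot(*d).round(4),np.degrees(np.arctan2(d[1],d[0])).round(1))
print(ax)
E
```

```text
axis [0.5232 0.0144] [0.5231 0.0178]
disc [0.5227 0.0149] [0.5326 0.0128]
tag3 [0.4815 0.1077] [0.4851 0.1087]
tag1 [ 0.4233 -0.0095] [ 0.4277 -0.0084]
tag2 [ 0.4631 -0.068 ] [ 0.4671 -0.0664]
tabtop [0.4671 0.0414] [0.4616 0.0488]
vialtop [ 0.6161 -0.0797] [ 0.6186 -0.0782]
axis 0.0025 153.3
disc 0.0025 -26.7
tag3 0.1022 114.3
tag1 0.1027 -166.5
tag2 0.1019 -126.3
tabtop 0.068 153.7
vialtop 0.1314 -45.6
[0.5253809  0.01498203]
```

Emit:
drive_tool --targets '[{"dx":0.307,"dy":-0.923},{"dx":0.307,"dy":-0.923},{"dx":0.307,"dy":-0.923},{"dx":0.307,"dy":-0.923},{"dx":0.307,"dy":-0.923},{"dx":0.307,"dy":-0.923},{"dx":0.307,"dy":-0.923},{"dx":0.307,"dy":-0.923},{"dx":0.307,"dy":-0.923},{"dx":0.307,"dy":-0.923},{"dx":0.307,"dy":-0.923},{"dx":0.307,"dy":-0.923}]' --jaw 0 --newtons 20

```text
invalid input
```

Emit:
drive_tool --targets '[{"dx":0.307,"dy":-0.923},{"dx":0.307,"dy":-0.923},{"dx":0.307,"dy":-0.923},{"dx":0.307,"dy":-0.923},{"dx":0.307,"dy":-0.923},{"dx":0.307,"dy":-0.923},{"dx":0.307,"dy":-0.923},{"dx":0.307,"dy":-0.923},{"dx":0.307,"dy":-0.923},{"dx":0.307,"dy":-0.923},{"dx":0.307,"dy":-0.923},{"dx":0.307,"dy":-0.923},{"dz":0},{"dz":0}]'

```text
invalid input
```

Emit:
drive_tool --targets '[{"dx":0.307,"dy":-0.923,"dz":0,"rx":0,"ry":0,"rz":0},{"dx":0.307,"dy":-0.923,"dz":0,"rx":0,"ry":0,"rz":0},{"dx":0.307,"dy":-0.923,"dz":0,"rx":0,"ry":0,"rz":0},{"dx":0.307,"dy":-0.923,"dz":0,"rx":0,"ry":0,"rz":0},{"dx":0.307,"dy":-0.923,"dz":0,"rx":0,"ry":0,"rz":0},{"dx":0.307,"dy":-0.923,"dz":0,"rx":0,"ry":0,"rz":0},{"dx":0.307,"dy":-0.923,"dz":0,"rx":0,"ry":0,"rz":0},{"dx":0.307,"dy":-0.923,"dz":0,"rx":0,"ry":0,"rz":0},{"dx":0.307,"dy":-0.923,"dz":0,"rx":0,"ry":0,"rz":0},{"dx":0.307,"dy":-0.923,"dz":0,"rx":0,"ry":0,"rz":0},{"dx":0.307,"dy":-0.923,"dz":0,"rx":0,"ry":0,"rz":0},{"dx":0.307,"dy":-0.923,"dz":0,"rx":0,"ry":0,"rz":0}]' --jaw 0 --newtons 20

```text
t: 1.9
ee_pos: [0.3579, 0.2878, 0.1923]
orientation: [-35.9, 90.0, 28.9]
force: [0.4, 0.7, -0.1]
grip_width: 0.0001
```

Emit:
drive_tool --targets '[{"dx":0.307,"dy":-0.923,"dz":0,"rx":0,"ry":0,"rz":0},{"dx":0.307,"dy":-0.923,"dz":0,"rx":0,"ry":0,"rz":0},{"dx":0.307,"dy":-0.923,"dz":0,"rx":0,"ry":0,"rz":0},{"dx":0.307,"dy":-0.923,"dz":0,"rx":0,"ry":0,"rz":0},{"dx":0.307,"dy":-0.923,"dz":0,"rx":0,"ry":0,"rz":0},{"dx":0.307,"dy":-0.923,"dz":0,"rx":0,"ry":0,"rz":0},{"dx":0.307,"dy":-0.923,"dz":0,"rx":0,"ry":0,"rz":0},{"dx":0.307,"dy":-0.923,"dz":0,"rx":0,"ry":0,"rz":0},{"dx":0.307,"dy":-0.923,"dz":0,"rx":0,"ry":0,"rz":0},{"dx":0.307,"dy":-0.923,"dz":0,"rx":0,"ry":0,"rz":0},{"dx":0.307,"dy":-0.923,"dz":0,"rx":0,"ry":0,"rz":0},{"dx":0.307,"dy":-0.923,"dz":0,"rx":0,"ry":0,"rz":0},{"dx":0,"dy":0,"dz":-0.8,"rx":0,"ry":0,"rz":0},{"dx":0,"dy":0,"dz":-0.8,"rx":0,"ry":0,"rz":0},{"dx":0,"dy":0,"dz":-0.4,"rx":0,"ry":0,"rz":0},{"dx":0,"dy":0,"dz":0,"rx":0,"ry":0,"rz":0}]'

```text
t: 3.23
ee_pos: [0.4477, 0.0122, 0.1395]
orientation: [105.8, 89.7, 170.7]
force: [-0.2, -0.5, -0.5]
grip_width: 0.0003
```

Run:
```python
from h import *
import cv2
print(robot.state()["ee_pos"])
a=robot.capture("scene")[100:260,200:400,::-1]; cv2.imwrite("pics/s2.png",cv2.resize(a,None,fx=3.5,fy=3.5,interpolation=2))
```

```text
[0.44765453 0.01221364 0.13954561]
```

View pics/s2.png

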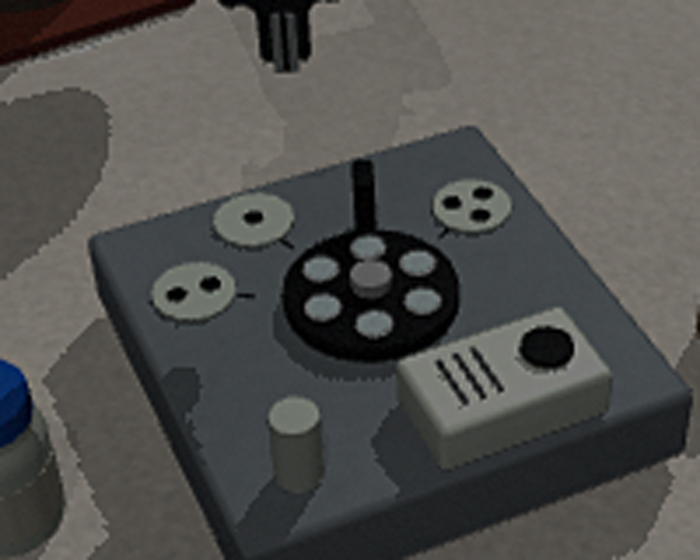

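The fingertips appear at crop (285,70), which is pixel (281,120). The reported TCP should project to about (283,134), so I'm checking that mismatch before going lower.

Run:
```python
from h import *
import cv2
p=robot.state()["ee_pos"]; ims=[]
for n in("scene","top"):
    im=robot.capture(n)[:,:,::-1].copy()
    c=robot.camera_info(n); q=np.array(c["R"])@p+c["t"]; q=np.array(c["K"])@q; u,v=(q[:2]/q[2]); print(n,u,v)
    u0,v0=int(u)-70,int(v)-70
    a=cv2.resize(im[max(v0,0):v0+140,u0:u0+140],None,fx=2.8,fy=2.8,interpolation=2)
    cv2.circle(a,(int((u-u0)*2.8),int((v-max(v0,0))*2.8)),3,(0,0,255),-1); ims.append(a[:390,:390])
h=min(a.shape[0] for a in ims)
cv2.imwrite("pics/c3.png",np.hstack([a[:h] for a in ims]))
```

```text
scene 283.02784663533953 133.70680409872145
top 315.9441416357762 274.67462153805917
```

View pics/c3.png

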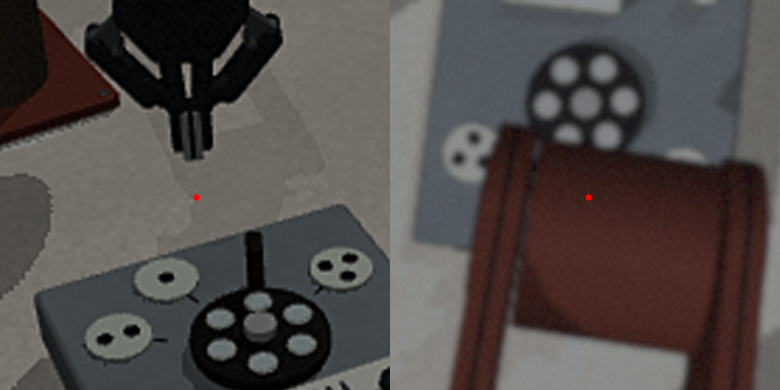

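The tip really shows about 14 px above the reported TCP. I'll compare with the first pictures, taken at the start pose with the jaws open, and with the shadow.

Run:
```python
from h import *
import cv2
p=np.array([.26556,.5658,.19213]); ims=[]
for n in("scene","top"):
    im=cv2.imread(f"pics/{n}0.png")
    c=robot.camera_info(n); q=np.array(c["R"])@p+c["t"]; q=np.array(c["K"])@q; u,v=(q[:2]/q[2]); print(n,u,v)
    im=cv2.copyMakeBorder(im,100,100,100,100,0); u0,v0=int(u)+100-90,int(v)+100-90
    a=cv2.resize(im[v0:v0+180,u0:u0+180],None,fx=2.2,fy=2.2,interpolation=2)
    cv2.circle(a,(int((u+100-u0)*2.2),int((v+100-v0)*2.2)),3,(0,0,255),-1); ims.append(a)
cv2.imwrite("pics/c4.png",np.hstack(ims)); print(robot.state())
```

```text
scene 440.3675297365578 12.272986682237448
top 28.589339784912784 369.7410256626659
{'t': 3.3833, 'joint_positions': array([-8.50132847e+00, -9.68142215e+00,  1.15606682e+02,  3.30741420e-04,
        7.40077727e+01, -7.33912524e+01]), 'joint_vel': array([ 0.09786111, -0.40900571, -0.69348448, -0.06685229, -0.14041251,
        0.0625515 ]), 'effort': array([-1.18486332e-01, -2.86643797e+01, -3.67377698e+01, -7.98086490e-03,
        2.93204107e-02,  2.44320827e-04]), 'ee_pos': array([0.45026597, 0.01217194, 0.14306968]), 'orientation': array([-73.11913865,  89.93303219,  -8.22930561]), 'force': array([-0.07431406,  0.05047769,  0.03854433]), 'ft_torque': array([-0.01992908,  0.02376227, -0.06775611]), 'grip_width': 0.00017399938219184492}
```

View pics/c4.png

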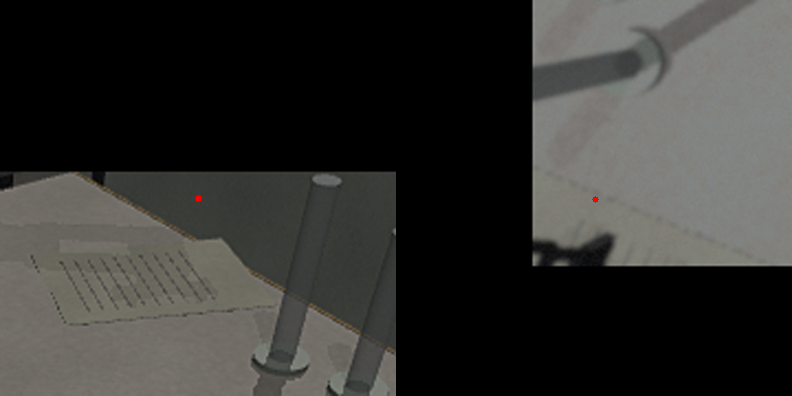

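In both cameras the hand shows higher than the reported TCP, and both offsets fit about 35–40 mm along z. I'll treat reported z as suspect, lower to the safe reported height and check again.

Emit:
drive_tool --targets '[{"dx":0,"dy":0,"dz":-0.6,"rx":0,"ry":0,"rz":0},{"dx":0,"dy":0,"dz":-0.6,"rx":0,"ry":0,"rz":0},{"dx":0,"dy":0,"dz":-0.6,"rx":0,"ry":0,"rz":0},{"dx":0,"dy":0,"dz":-0.4,"rx":0,"ry":0,"rz":0},{"dx":0,"dy":0,"dz":0,"rx":0,"ry":0,"rz":0},{"dx":0,"dy":0,"dz":0,"rx":0,"ry":0,"rz":0},{"dx":0,"dy":0,"dz":0,"rx":0,"ry":0,"rz":0}]'

```text
t: 3.97
ee_pos: [0.4507, 0.012, 0.0883]
orientation: [-72.7, 89.9, -7.8]
force: [0.6, -0.2, 0.4]
grip_width: 0.0001
```

```bash
cat > look.py <<'E'
from h import *
import cv2,sys
p=robot.state()["ee_pos"]
im=robot.capture("scene")[:,:,::-1]
c=robot.camera_info("scene"); q=np.array(c["K"])@(np.array(c["R"])@p+c["t"]); u,v=q[:2]/q[2]; print(p,u,v,robot.state()["force"])
a=cv2.resize(im[80:240,210:390],None,fx=4,fy=4,interpolation=2)
cv2.circle(a,(int((u-210)*4),int((v-80)*4)),3,(0,0,255),-1)
cv2.imwrite(sys.argv[1],a[:600])
E
python3 look.py pics/d5.png
```

```text
[0.45068081 0.01197882 0.08832965] 285.2036306680836 155.39608195617336 [-0.30163488 -0.31988496  0.45851416]
```

View pics/d5.png

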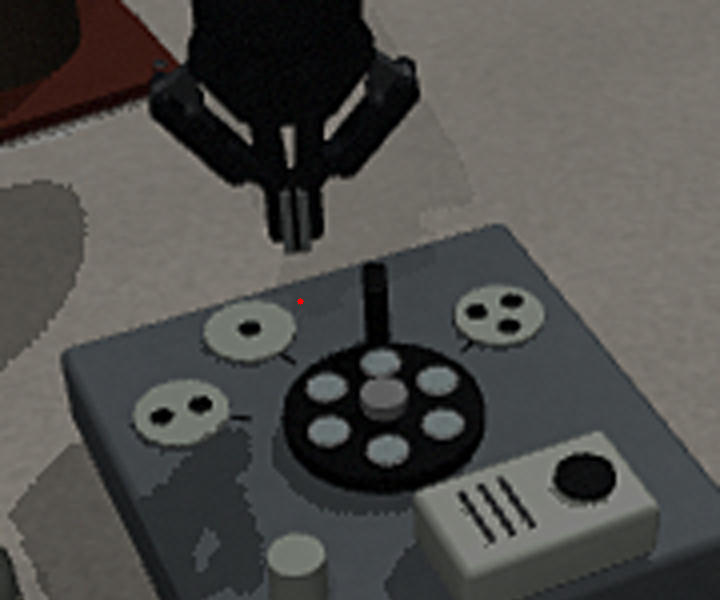

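The tip shows at crop (297,250), against a predicted (301,301), so about 35 mm of discrepancy remains. The tab and tags are unchanged. I'll settle it with a guarded descent beside the tab, watching force.

Emit:
drive_tool --targets '[{"dx":0,"dy":0,"dz":-0.2,"rx":0,"ry":0,"rz":0},{"dx":0,"dy":0,"dz":-0.2,"rx":0,"ry":0,"rz":0},{"dx":0,"dy":0,"dz":-0.2,"rx":0,"ry":0,"rz":0},{"dx":0,"dy":0,"dz":-0.1,"rx":0,"ry":0,"rz":0},{"dx":0,"dy":0,"dz":0,"rx":0,"ry":0,"rz":0},{"dx":0,"dy":0,"dz":0,"rx":0,"ry":0,"rz":0}]'

```text
t: 4.52
ee_pos: [0.4494, 0.012, 0.0692]
orientation: [106.8, 90.0, 171.7]
force: [0.1, 0.8, 0.1]
grip_width: 0.0
```

Emit:
drive_tool --targets '[{"dx":0,"dy":0,"dz":-0.08,"rx":0,"ry":0,"rz":0},{"dx":0,"dy":0,"dz":-0.08,"rx":0,"ry":0,"rz":0},{"dx":0,"dy":0,"dz":-0.08,"rx":0,"ry":0,"rz":0},{"dx":0,"dy":0,"dz":0,"rx":0,"ry":0,"rz":0},{"dx":0,"dy":0,"dz":0,"rx":0,"ry":0,"rz":0}]'

```text
t: 4.93
ee_pos: [0.4496, 0.012, 0.0634]
orientation: [104.3, 90.0, 169.2]
force: [0.4, 0.3, 0.2]
grip_width: -0.0
```

Emit:
drive_tool --targets '[{"dx":0,"dy":0,"dz":-0.08,"rx":0,"ry":0,"rz":0},{"dx":0,"dy":0,"dz":-0.08,"rx":0,"ry":0,"rz":0},{"dx":0,"dy":0,"dz":0,"rx":0,"ry":0,"rz":0},{"dx":0,"dy":0,"dz":0,"rx":0,"ry":0,"rz":0}]'

```text
t: 5.27
ee_pos: [0.4496, 0.012, 0.0594]
orientation: [109.4, 90.0, 174.2]
force: [0.4, -0.3, -0.0]
grip_width: 0.0001
```

```bash
python3 look.py pics/d6.png
```

```text
[0.44956426 0.01199647 0.05941931] 285.8894832134964 165.95996019495647 [-0.96527341 -0.61780888 -0.7433272 ]
```

View pics/d6.png

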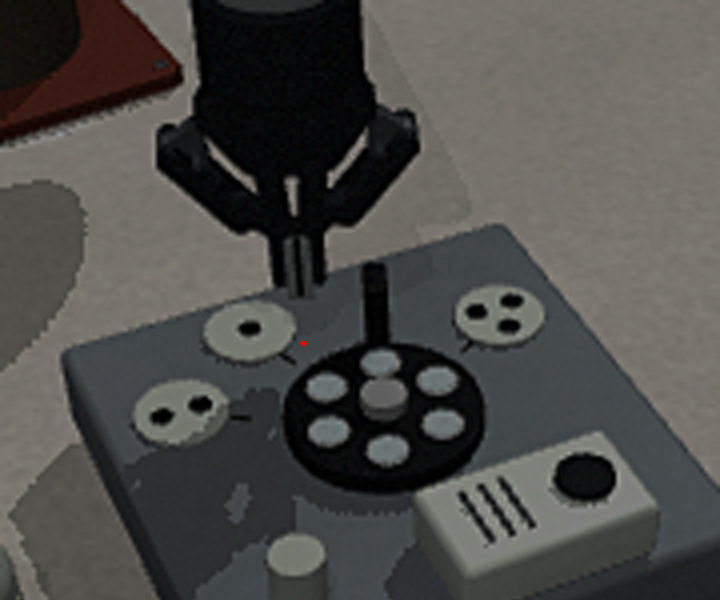

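There's no contact at a reported 0.059, and the tip at crop (301,297) fits a true height of about 0.092. Lowering a further 12 mm, guarded.

Emit:
drive_tool --targets '[{"dx":0,"dy":0,"dz":-0.08,"rx":0,"ry":0,"rz":0},{"dx":0,"dy":0,"dz":-0.08,"rx":0,"ry":0,"rz":0},{"dx":0,"dy":0,"dz":0,"rx":0,"ry":0,"rz":0},{"dx":0,"dy":0,"dz":0,"rx":0,"ry":0,"rz":0}]'

```text
t: 5.65
ee_pos: [0.4495, 0.012, 0.0554]
orientation: [112.0, 90.0, 176.8]
force: [0.2, 0.5, 0.0]
grip_width: 0.0003
```

Emit:
drive_tool --targets '[{"dx":0,"dy":0,"dz":-0.08,"rx":0,"ry":0,"rz":0},{"dx":0,"dy":0,"dz":-0.08,"rx":0,"ry":0,"rz":0},{"dx":0,"dy":0,"dz":-0.08,"rx":0,"ry":0,"rz":0},{"dx":0,"dy":0,"dz":-0.08,"rx":0,"ry":0,"rz":0},{"dx":0,"dy":0,"dz":0,"rx":0,"ry":0,"rz":0},{"dx":0,"dy":0,"dz":0,"rx":0,"ry":0,"rz":0}]'

```text
t: 6.15
ee_pos: [0.4495, 0.012, 0.0474]
orientation: [109.6, 90.0, 174.5]
force: [-0.3, -0.8, -0.4]
grip_width: -0.0002
```

Emit:
drive_tool --targets '[{"dx":0.051,"dy":0.111,"dz":0,"rx":0,"ry":0,"rz":0},{"dx":0.051,"dy":0.111,"dz":0,"rx":0,"ry":0,"rz":0},{"dx":0.051,"dy":0.111,"dz":0,"rx":0,"ry":0,"rz":0},{"dx":0.051,"dy":0.111,"dz":0,"rx":0,"ry":0,"rz":0},{"dx":0.051,"dy":0.111,"dz":0,"rx":0,"ry":0,"rz":0},{"dx":0.051,"dy":0.111,"dz":0,"rx":0,"ry":0,"rz":0},{"dx":0.051,"dy":0.111,"dz":0,"rx":0,"ry":0,"rz":0},{"dx":0.051,"dy":0.111,"dz":0,"rx":0,"ry":0,"rz":0}]'

```text
t: 6.82
ee_pos: [0.4598, 0.0341, 0.0476]
orientation: [164.6, 89.9, -130.6]
force: [-1.7, -3.0, 1.9]
grip_width: 0.0004
```

```bash
python3 look.py pics/d7.png
```

```text
[0.45976023 0.03407073 0.04758408] 297.82501799194057 169.35264916842178 [-0.99938835 -1.61944786  0.6869776 ]
```

View pics/d7.png

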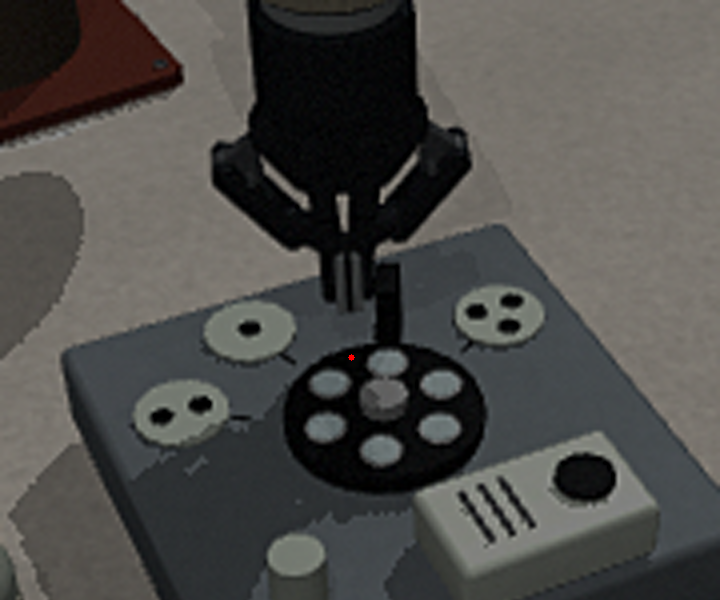

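The left finger's outside is against the tab near crop (375,285), and the wheel has begun turning clockwise at about 3 N. I'll carry on with the push.

Emit:
drive_tool --targets '[{"dx":0.051,"dy":0.111,"dz":0,"rx":0,"ry":0,"rz":0},{"dx":0.051,"dy":0.111,"dz":0,"rx":0,"ry":0,"rz":0},{"dx":0.051,"dy":0.111,"dz":0,"rx":0,"ry":0,"rz":0},{"dx":0.051,"dy":0.111,"dz":0,"rx":0,"ry":0,"rz":0}]'

```text
t: 7.2
ee_pos: [0.4653, 0.0455, 0.0476]
orientation: [-59.5, 90.0, 5.3]
force: [-0.2, -2.8, -0.4]
grip_width: 0.0002
```

Emit:
drive_tool --targets '[{"dx":0.051,"dy":0.111,"dz":0,"rx":0,"ry":0,"rz":0},{"dx":0.051,"dy":0.111,"dz":0,"rx":0,"ry":0,"rz":0},{"dx":0.051,"dy":0.111,"dz":0,"rx":0,"ry":0,"rz":0},{"dx":0.051,"dy":0.111,"dz":0,"rx":0,"ry":0,"rz":0},{"dx":0,"dy":0,"dz":0,"rx":0,"ry":0,"rz":0}]'

```text
t: 7.62
ee_pos: [0.4704, 0.0571, 0.0477]
orientation: [-8.0, 90.0, 56.9]
force: [0.7, -1.0, -0.7]
grip_width: 0.0
```

```bash
python3 look.py pics/d8.png
```

```text
[0.47043093 0.05714203 0.04767355] 309.86404000913774 168.36464366192797 [-0.55362174 -1.28980679  0.87444827]
```

View pics/d8.png

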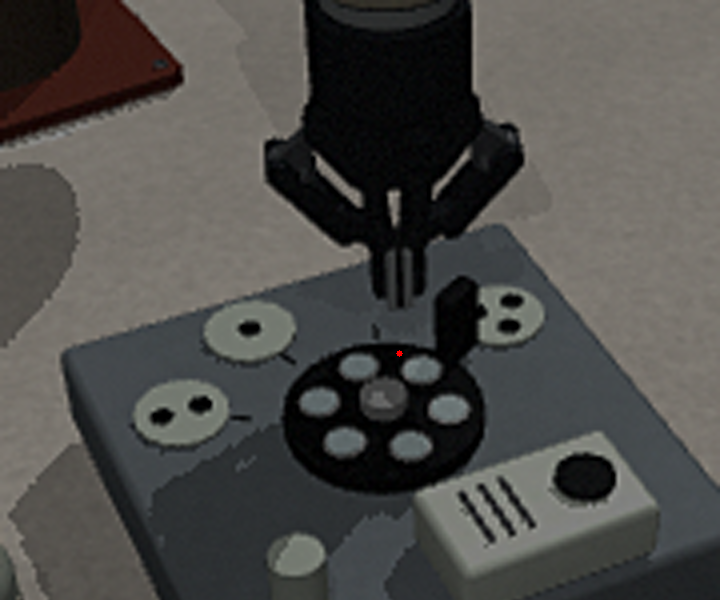

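The tab has sprung on ahead of the finger. It now stands at crop (457,315), pointing at the three-dot tag. I'll back off, then lift and move aside so the top camera can see.

Emit:
drive_tool --targets '[{"dx":-0.2,"dy":-0.3,"dz":0,"rx":0,"ry":0,"rz":0},{"dx":-0.2,"dy":-0.3,"dz":0,"rx":0,"ry":0,"rz":0},{"dx":0,"dy":0,"dz":0.8,"rx":0,"ry":0,"rz":0},{"dx":0,"dy":0,"dz":0.8,"rx":0,"ry":0,"rz":0},{"dx":0,"dy":0,"dz":0.8,"rx":0,"ry":0,"rz":0},{"dx":0,"dy":0,"dz":0.8,"rx":0,"ry":0,"rz":0},{"dx":0,"dy":0,"dz":0.8,"rx":0,"ry":0,"rz":0},{"dx":0,"dy":0,"dz":0.8,"rx":0,"ry":0,"rz":0},{"dx":0,"dy":0,"dz":0.8,"rx":0,"ry":0,"rz":0},{"dx":-0.2,"dy":0.9,"dz":0,"rx":0,"ry":0,"rz":0},{"dx":-0.2,"dy":0.9,"dz":0,"rx":0,"ry":0,"rz":0},{"dx":-0.2,"dy":0.9,"dz":0,"rx":0,"ry":0,"rz":0},{"dx":-0.2,"dy":0.9,"dz":0,"rx":0,"ry":0,"rz":0},{"dx":-0.2,"dy":0.9,"dz":0,"rx":0,"ry":0,"rz":0},{"dx":-0.2,"dy":0.9,"dz":0,"rx":0,"ry":0,"rz":0},{"dx":-0.2,"dy":0.9,"dz":0,"rx":0,"ry":0,"rz":0},{"dx":-0.2,"dy":0.9,"dz":0,"rx":0,"ry":0,"rz":0},{"dx":-0.2,"dy":0.9,"dz":0,"rx":0,"ry":0,"rz":0},{"dx":-0.2,"dy":0.9,"dz":0,"rx":0,"ry":0,"rz":0},{"dx":-0.2,"dy":0.9,"dz":0,"rx":0,"ry":0,"rz":0}]'

```text
t: 9.33
ee_pos: [0.4046, 0.2888, 0.1875]
orientation: [-178.1, 90.0, -113.3]
force: [0.5, -1.1, -0.6]
grip_width: 0.0003
```

Emit:
drive_tool --targets '[{"dx":-0.4,"dy":0.9,"dz":0,"rx":0,"ry":0,"rz":0},{"dx":-0.4,"dy":0.9,"dz":0,"rx":0,"ry":0,"rz":0},{"dx":-0.4,"dy":0.9,"dz":0,"rx":0,"ry":0,"rz":0},{"dx":-0.4,"dy":0.9,"dz":0,"rx":0,"ry":0,"rz":0},{"dx":0,"dy":0,"dz":0,"rx":0,"ry":0,"rz":0},{"dx":0,"dy":0,"dz":0,"rx":0,"ry":0,"rz":0}]'

```text
t: 9.83
ee_pos: [0.3647, 0.3786, 0.1873]
orientation: [179.6, 90.0, -115.4]
force: [0.2, 0.8, 0.4]
grip_width: 0.0003
```

Run:
```python
from h import *
import cv2
a=robot.capture("top")[150:330,200:450,::-1]; cv2.imwrite("pics/t9.png",cv2.resize(a,None,fx=3.2,fy=3.2,interpolation=2)); print(robot.state()["joint_vel"].round(2),robot.state()["force"])
```

```text
[-1.13 -0.25  0.14 -0.04 -0.04  0.12] [ 0.03492019 -1.04150026  0.81402994]
```

View pics/t9.png

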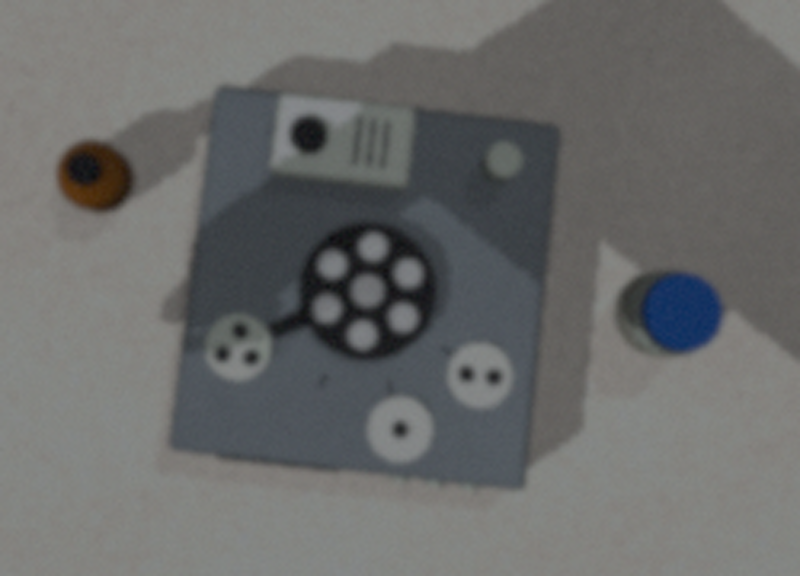

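The tab, from (315,316) to (272,332), points at the three-dot tag at (238,347). The bottle, jar and vial are where they were, and the hand is clear. Handing in.

```bash
python3 -c "
from cell import robot
print(robot.job_done())"
```

```text
the job is handed in; nothing more can be done
None
```

I pushed the tab one step clockwise with the outside of the shut fingers, and it sprung into the stop facing the three-dot tag. I then backed off, lifted the hand clear and handed the job in at about 10 s. `job_done()` gives no verdict.

- **Wheel and objects:** the last top picture shows the tab pointing at the three-dot tag. The bottle, jar and vial show no visible shift from the first picture. I judged both by eye and did not measure the final angle.
- **Force:** the highest wrist force I read during the push was about 4 N. Readings come only at the end of each move, so brief peaks in between would not show.
- **Height disagreement:** the reported TCP height did not match what the cameras showed. The fingertips were about 33–39 mm higher than reported. A slow guarded descent confirmed it: no contact at a reported 47 mm over the 60 mm deck. I pushed at that reported height, which I took as about 80 mm true.

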